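Open up the TIG bench: extraction on, console on, hold gas test

TASK

Press the green start button of the fume extractor's yellow hand transmitter where it lies (do not pick it up or shove it), then press the white-barred half of the console's black mains rocker fully over to on, then press the console's white gas-test button fully down. Finish the program while still holding the gas-test button down, so that I can set the argon flow at the regulator. Press no other button and leave everything else on the bench where it is.

Things in the scene. Friction and masses are not known exactly. Their poses are not given: they have to be found in the camera images.
- remote: Loose radio transmitter of the fume extractor, 0.3 to 0.5 kg: yellow box 180 (x) x 72 (y) x 34 mm, black rubber ends, short black aerial, lying on the perforated plate, buttons up. Origin: centre of its underside, 12 mm above the bench; x along its length to the aerial end, z up. On its centre line: green start button at x = -30 mm, red stop button at x = +35 mm.
- fan_start_top (a point): Centre of the top of the transmitter's green start button: a round cap 24 mm across, standing 12 mm above the transmitter's top face (8 mm above its black collar), 46 mm above its underside. z is the button's axis (up), x along the transmitter. Pressed straight down.
- fan_start (a joint): Travel of the green start button, m: 0 = out, 0.006 = fully down. Spring-loaded: starts to move at 1.5 N, needs 5 N fully down, comes back when released. It counts as pressed beyond 0.004.
- fan_stop (a joint): Travel of the transmitter's red stop button (same size and spring, 65 mm from the green one), m: 0 = out. Not to be pressed.
- console: Weld-station console, fixed: grey desk enclosure 170 (x) x 250 (y) mm, 55 mm high in front (-x, robot side), 100 mm behind; its panel slopes 15 degrees, facing up and to -x. Origin: centre of its underside. Row of controls 33 mm down-slope of the panel's middle: black rocker y = +85 mm, white button +22, green -35, red mushroom -92. Up-slope only a flat display and a knob 14 mm high.
- mains_on (a point): Top of the rocker half to press for ON: the up-slope half, with a white bar; it stands up while off. The rocker is 46 mm long up-slope, 27 mm wide, its pivot 8 mm above the panel; while off the point is 13 mm up-slope of the pivot and 17 mm above the panel, once on 15 and 11 mm. Axes while off: z out of the panel, x up-slope, y along the row; they turn with it. Its collar is 4 mm high.
- mains (a joint): Angle of the mains rocker, rad: 0 = off, 0.40 = on. No spring: it turns under about 3.5 N at the point mains_on, square to the panel, and stays where it is left, so press it right home. On counts beyond 0.32.
- gas_test_top (a point): Centre of the top of the white gas-test button: a round cap 24 mm across, standing 16 mm above the sloping panel (10 mm above its steel collar). z is the button's axis, square to the panel and out of it; x points up-slope, y along the row. Pressed along -z.
- gas_test (a joint): Travel of the gas-test button, m: 0 = out, 0.006 = fully down. Spring-loaded: starts to move at 1.5 N, needs 5 N fully down, comes back when released. It counts as pressed beyond 0.004.
- cycle_start (a joint): Travel of the console's green cycle-start button (24 mm across, 57 mm right of the white one), m: 0 = out. Would strike the arc: not to be pressed.
- panel_stop (a joint): Travel of the console's red mushroom stop (38 mm across, 25 mm above the panel), m: 0 = out. Not to be pressed.
- plate: Perforated steel welding plate, fixed, 300 x 300 x 12 mm, dark holes in a grid. Origin: centre of its underside. The console and the plate may stand left or right.
- tray: Bystander: blue parts tray 140 x 90 x 32 mm with tube fittings, loose on the plate. Origin: centre of its underside, z up.
- stub_a: Bystander: piece of bright tube 28 mm across, 70 mm high, standing loose on the plate. Origin: centre of its underside.
- stub_b: Bystander: piece of bright tube 28 mm across, 55 mm high, standing loose on the bench behind the console. Origin: centre of its underside.
- square: Bystander: red triangular welding magnet, 70 x 70 x 16 mm, lying loose behind the console. Origin on its underside.
- wrench: Bystander: steel adjustable wrench 200 x 46 x 13 mm, lying loose in front of the console. Origin on its underside, x along its length.
- pot: Bystander: white pot 64 mm across, 85 mm high, with thin electrodes up to 175 mm high. Origin: centre of its underside.
Mind the look-alikes: they are no part of the job. What is shaped like the remote but purple is not meant.

How it is judged:
By the outcome, as a careful person would: the job done as asked, in the order asked, and still so for the second after the job is handed in, while the arm keeps its last pose, push and grip.
It also fails if it takes over 51 s, if anything falls off the work surface, if the arm or the gripper's body presses on something with over 40 N, if the wrist force passes 120 N, or if a joint passes its speed limit or range.

ROBOT

A 6-joint arm with a two-finger parallel gripper is mounted at the origin on the work surface. World frame = base frame: x ahead of the robot, y to its left, z up, the work surface at z = 0. Lengths are in m, angles in rad, forces in N, time in s.
With the tool pointing down it reaches from about 0.3 to 0.85 m from the base axis. Payload 5.4 kg.
Tool frame: the origin (TCP) lies at the very end of the fingers, on their centre line; the grasp point (between the pads) lies behind it (ctrl.hold_point_z is the y of the grasp point in the tool frame, in m); y points along the fingers, x is the direction in which the jaws open and shut, and the axes are right-handed (so a half turn about y gives the same grasp; the last joint's range is limited). The gripper opens to 85 mm and grips with 20 to 120 N. Pads are 22 mm wide; open, the fingers measure 114 mm over their backs; the gripper's body (76 mm by 85 mm) begins 54 mm behind the grasp point. The pads swing forward as they close: fully open they stand 13 mm farther back than shut.
Start: joints at [1.112, 0.158, 1.597, -0, 1.386, -0.21], TCP at [0.142, 0.557, 0.203] pointing down, gripper open.
Joint ranges: [-2.91, 2.91], [-0.94, 2.29], [0.18, 2.7], [-1.29, 4.43], [0.17, 2.64], [-3, 3]. Speed limits (rad/s): [2.57, 2.57, 3.14, 3.14, 3.14, 3.14].

INTERFACE

Orientations are given as a unit quaternion [x, y, z, w].
In Python, from workcell import ctrl gives the robot as it stands. The module is installed in compiled form; this text tells all that it offers.
- The arm moves only by the tool carry_out, never from a script. Its argument "moves" is a list of rows, each an object of numbers: "x", "y", "z": the shift along the tool's x, y, z in cm; "ax", "ay", "az": the turn, a rotation vector about the tool's x, y, z in degrees; "gripper": the closure, from 0 (fully open) to 1 (shut). In form: [{"x": .., "y": .., "z": .., "ax": .., "ay": .., "az": .., "gripper": ..}, ...]. A call has 1 to 8 rows; each row is the pose to reach, as a shift and turn from the pose commanded when the call began, along the tool's axes at that moment; what a row does not reach only later rows make up. A row lasts 1/8 s, in which the tool goes at most 62.5 mm and 10.7 degrees, less where a joint would pass 70% of its speed; a pose out of reach is approached as far as the arm can. A call with a gripper value outside its range is refused whole. The fingers move at their own pace and stop on an object; the grip force is fixed at half the most. Time passes only in rows, so rows that repeat a pose let the fingers close. It gives the time, the measured TCP pose, the force and the opening at its end, in the units of the state.
- ctrl.sense(): the state, without advancing time (a new reading comes with each control period).
- ctrl.get_image(name): name is "scene" or "top"; returns a dict with "color" (384x512x3 uint8, blue, green, red), "camera_matrix" (3x3 intrinsics, pixels), "extrinsics" (4x4, takes a point from world to camera coordinates). Camera axes: x right, y up, looking along -z (the intrinsics and any distortion apply to the point x, -y, -z); pixel columns grow to the right and rows downward; lengths in m; the calibration is good to about 2 mm. A picture is of the moment at which its call begins. There is no depth.
- ctrl.close_job(): hands the job in, once; it reports no verdict.
Trained networks look in the newest picture that a camera, given by its name, has taken for a name from the list of things; names that differ only in an ending like _2 or _b are one class to them, and where a whole thing is asked for, a point or a joint stands for the part that bears it (a point fixed in the world has none). Each returns a list of dicts, best first, with "p" (0 to 1); they miss things now and then, are a little off and sometimes report something else, mostly with a low value. They report only what shows in the picture. A call takes as long as a camera call. They do not tell look-alikes from the thing itself.
- ctrl.boxes_of(query, camera): "extent" ([left, top, width, height] in pixels, round what is visible of it).
The state is a dict: "time": time; "joint_pos": joint angles; "qvel": joint speeds; "tau": joint torques, N m; "tool_pos": TCP position; "ee_rot": TCP orientation; "contact_force": force on the tool from outside, world axes, zero at the start; "moment": the same for the moment, N m; "finger_gap": finger opening in m.
Only numpy, scipy, OpenCV 4.12 (cv2) and the standard library are available. Lean on these libraries where they do the work, as an engineer would, in place of code of your own. Each camera call takes 0.05 s, during which the arm holds its last target.

## Working session

There is one attempt and no reset: what is moved stays moved. The work goes in short steps, Python scripts to look and compute and a tool call to move; the robot and the scene stay as the last step left them, time stands still between calls to the robot, and variables do not carry over. Pictures are saved under pics/ and viewed, and the job is handed in when it is done.

Besides the shell and the picture viewer there is one more tool, called after "Emit:" as name([rows], argument=value, ...), one row to a line, values as JSON. carry_out: Moves the arm, as the interface text tells. Its arguments: {"type":"object","properties":{"moves":{"type":"array","items":{"type":"object","properties":{"x":{"type":"number"},"y":{"type":"number"},"z":{"type":"number"},"ax":{"type":"number"},"ay":{"type":"number"},"az":{"type":"number"},"gripper":{"type":"number"}}}}},"required":["moves"]}

```bash
mkdir -p pics
cat > h.py <<'E'
import numpy as np, cv2
from workcell import ctrl
from scipy.spatial.transform import Rotation as R
def cam(n):
    d=ctrl.get_image(n); return d
E
python3 - <<'E'
from h import *
import pickle
print(ctrl.sense(), ctrl.hold_point_z)
for n in ["scene","top"]:
    d=cam(n); pickle.dump(d,open(n+".pkl","wb")); cv2.imwrite(f"pics/{n}0.png",d["color"])
    print(n,d["camera_matrix"],d["extrinsics"],d.keys())
    for q in ["remote","fan_start_top","console","mains_on","gas_test_top","plate"]:
        print(q,[(b["extent"],round(b["p"],2)) for b in ctrl.boxes_of(q,n)[:4]])
E
```

```text
{'time': 0.0, 'joint_pos': array([ 1.11188252e+00,  1.59078851e-01,  1.59822719e+00,  2.13868242e-05,
        1.38617445e+00, -2.10094517e-01]), 'qvel': array([-0.00060976, -0.00067868,  0.00057238, -0.00121013, -0.0008224 ,
        0.00135959]), 'tau': array([-3.47292998e-04, -3.95995367e+01, -3.31430769e+01, -1.16433202e-04,
        8.24374758e-03,  1.99048618e-07]), 'tool_pos': array([0.14131904, 0.55670097, 0.20200272]), 'ee_rot': array([ 0.55846481,  0.43348579, -0.43469376, -0.55789647]), 'contact_force': array([ 0.30260938,  0.24385915, -1.06514604]), 'moment': array([-0.02156612, -0.01436175,  0.02329436]), 'finger_gap': 0.0853401633906316} -0.0187
scene [[366.08042348   0.         255.40836779]
 [  0.         366.08042348 191.66559657]
 [  0.           0.           1.        ]] [[-0.4881727   0.87271927  0.00696363  0.29296925]
 [-0.49375367 -0.28275255  0.82234927  0.14798158]
 [ 0.71964904  0.39801014  0.56894041 -1.52352671]
 [ 0.          0.          0.          1.        ]] dict_keys(['color', 'camera_matrix', 'extrinsics'])
remote [([160.0, 179.4, 53.3, 33.2], 0.88), (
[... 488 characters left out ...]
 -0.99971526 -0.02042903 -0.05179914]
 [ 0.9858224  -0.01557342  0.16706783 -0.47445463]
 [-0.16733841 -0.01807932  0.98573373 -1.09671263]
 [ 0.          0.          0.          1.        ]] dict_keys(['color', 'camera_matrix', 'extrinsics'])
remote [([326.7, 115.7, 39.5, 80.8], 0.93), ([301.6, 265.4, 79.7, 36.4], 0.89), ([398.6, 199.6, 54.9, 82.3], 0.74), ([154.7, 175.1, 4.1, 8.4], 0.3)]
fan_start_top [([428.7, 222.1, 10.8, 10.8], 0.54), ([352.3, 276.0, 9.1, 6.3], 0.43)]
console [([115.0, 131.2, 102.6, 76.3], 0.57)]
mains_on [([125.1, 169.6, 13.8, 17.8], 0.54)]
gas_test_top [([154.3, 174.6, 6.3, 9.5], 0.65), ([259.4, 107.2, 118.8, 110.5], 0.57)]
plate [([261.6, 105.1, 117.0, 109.0], 0.97)]
```

```bash
sleep 1
python3 - <<'E'
import cv2
t=cv2.imread("pics/top0.png"); s=cv2.imread("pics/scene0.png")
cv2.imwrite("pics/top1.png",cv2.resize(t[90:320,90:470],None,fx=2.1,fy=2.1,interpolation=3))
cv2.imwrite("pics/scene1.png",cv2.resize(s[130:300,110:400],None,fx=2.7,fy=2.7,interpolation=3))
E
```

```text
(no output)
```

View pics/top1.png

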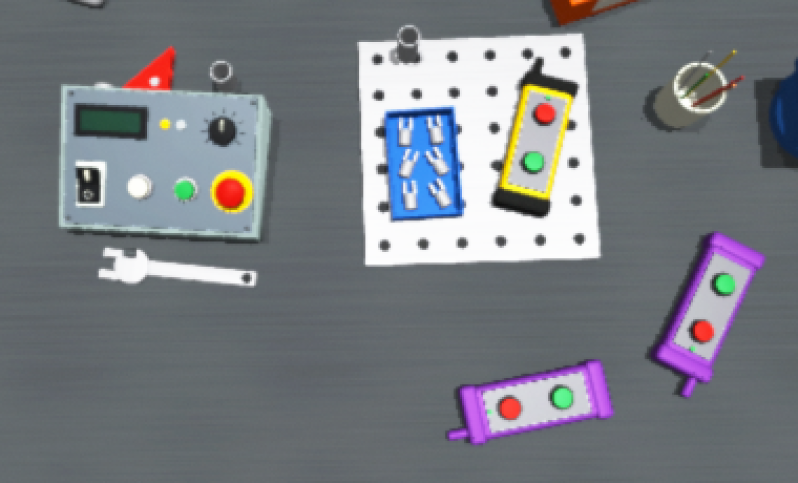

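View pics/scene1.png

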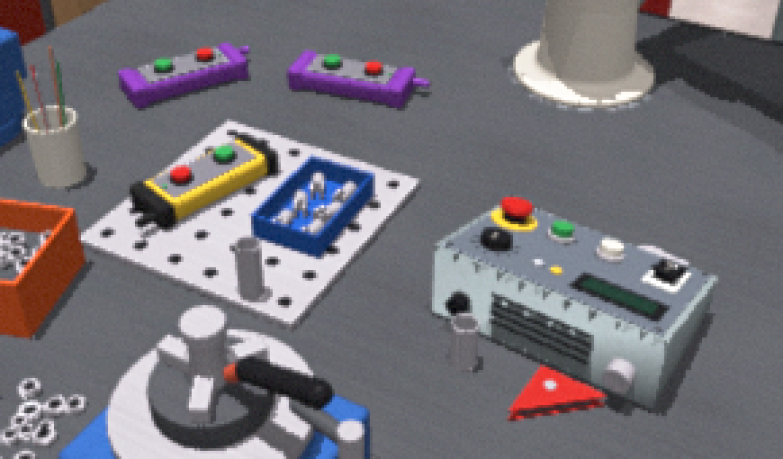

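The top view shows the yellow transmitter on the plate. Its green button is at about (344,167) full-frame and its red one at about (349,144). On the console, the white button is at about (156,179) and the rocker at about (132,178). The two purple boxes are look-alikes. Next I'll measure.

```bash
cat >> h.py <<'E'
import pickle
from scipy.optimize import least_squares
D={n:pickle.load(open(n+".pkl","rb")) for n in ["scene","top"]}
def proj(n,P):
    P=np.atleast_2d(P); E=D[n]["extrinsics"]; K=D[n]["camera_matrix"]
    c=P@E[:3,:3].T+E[:3,3]; c=c*[1,-1,-1]; u=c@K.T; return u[:,:2]/u[:,2:]
def ray(n,uv,z):
    E=D[n]["extrinsics"]; K=D[n]["camera_matrix"]
    d=np.linalg.solve(K,[uv[0],uv[1],1])*[1,-1,-1]; Rm=E[:3,:3]; o=-Rm.T@E[:3,3]; d=Rm.T@d
    return o+d*(z-o[2])/d[2]
E
python3 - <<'E'
from h import *
for n,boxes in {"top":[(115,125,105,80),(320,120,50,75)],"scene":[(265,195,110,75),(155,175,60,40)]}.items():
    im=D[n]["color"]; hsv=cv2.cvtColor(im,cv2.COLOR_BGR2HSV)
    for b in boxes:
        x,y,w,h=b
        for nm,lo,hi in [("green",(45,110,60),(85,255,255)),("red",(0,150,90),(6,255,255)),("white",(0,0,200),(179,40,255)),("yellow",(22,150,120),(35,255,255))]:
            m=cv2.inRange(hsv[y:y+h,x:x+w],lo,hi)
            k,l,s,c=cv2.connectedComponentsWithStats(m)
            for i in range(1,k):
                if s[i,4]>12: print(n,nm,(c[i]+[x,y]).round(1),s[i,:].tolist())
E
python3 - <<'E'
from h import *
def z(n,x,y,w,h,f): return cv2.resize(D[n]["color"][y:y+h,x:x+w],(w*f,h*f),interpolation=cv2.INTER_NEAREST)
a=z("top",115,125,104,80,7); cv2.imwrite("pics/c1.png",a)
a=z("scene",268,195,110,78,7); cv2.imwrite("pics/c2.png",a)
a=np.hstack([cv2.resize(z("top",320,115,50,85,6),(300,510)),cv2.resize(z("scene",155,175,60,40,8),(480,510))*0+0]); a[:320,300:]=z("scene",155,175,60,40,8);cv2.imwrite("pics/c3.png",a)
E
```

```text
top green [141.9 147.3] [14, 18, 27, 10, 234]
top green [177.2 180.2] [58, 51, 9, 9, 62]
top red [161.4 128.5] [34, 0, 23, 8, 126]
top red [199.1 181.6] [78, 51, 13, 13, 128]
top white [140. 131.] [20, 5, 12, 3, 21]
top white [120.8 141.2] [5, 6, 8, 27, 36]
top white [164.6 133.2] [45, 8, 11, 2, 13]
top white [212.  170.6] [91, 11, 9, 67, 122]
top white [175.5 149. ] [58, 22, 6, 5, 22]
top white [135.4 175. ] [11, 41, 15, 23, 96]
top white [119.3 187.4] [4, 49, 4, 24, 31]
top white [155.7 178. ] [36, 48, 11, 11, 96]
top white [179.4 176.1] [59, 49, 10, 8, 18]
top white [154.7 198.6] [35, 73, 11, 2, 16]
top white [170.8 199.5] [51, 74, 11, 2, 19]
top yellow [201.  179.8] [76, 46, 19, 20, 130]
top green [343.6 166.8] [19, 43, 10, 9, 72]
top red [349.1 143.7] [25, 20, 9, 9, 64]
top white [344.9 156.1] [0, 0, 50, 75, 1750]
top white [344.  161.4] [12, 16, 25, 45, 438]
top yellow [343.2 157. ] [8, 10, 35, 55, 371]
scene green [318.  214.2] [50, 17, 7, 6, 35]
scene green [342.9 240.6] [73, 43, 10, 6, 22]
scene red [301.  206.2] [31, 8, 11, 8, 61]
scene red [312.6 268. ] [43, 71, 12, 4, 32]
scene white [336.2 220.3] [68, 23, 8, 5, 29]
scene white [354.7 223.5] [82, 26, 18, 7, 29]
scene white [355.6 233.9] [83, 35, 18, 8, 47]
scene white [325.8 247.8] [43, 45, 38, 16, 167]
scene white [360.5 249.4] [91, 49, 10, 12, 13]
scene white [339.9 265.4] [71, 68, 8, 6, 31]
scene yellow [299.7 211.9] [27, 13, 17, 7, 50]
scene green [192.7 186.4] [35, 9, 7, 6, 30]
scene red [176.4 193.9] [19, 17, 6, 5, 27]
scene white [194.6 182.3] [17, 0, 43, 19, 172]
scene white [196.4 207.4] [21, 19, 39, 21, 264]
scene white [156.9 209.8] [0, 29, 7, 11, 46]
scene yellow [189.7 198. ] [9, 6, 45, 30, 290]
```

View pics/c1.png

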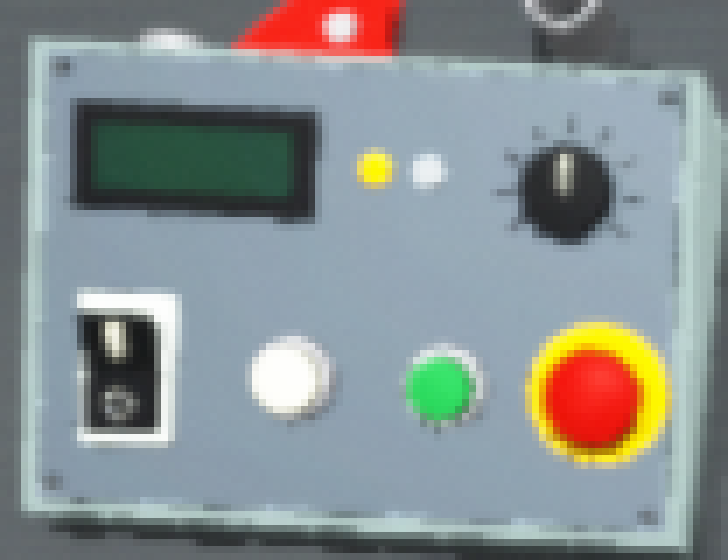

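View pics/c2.png

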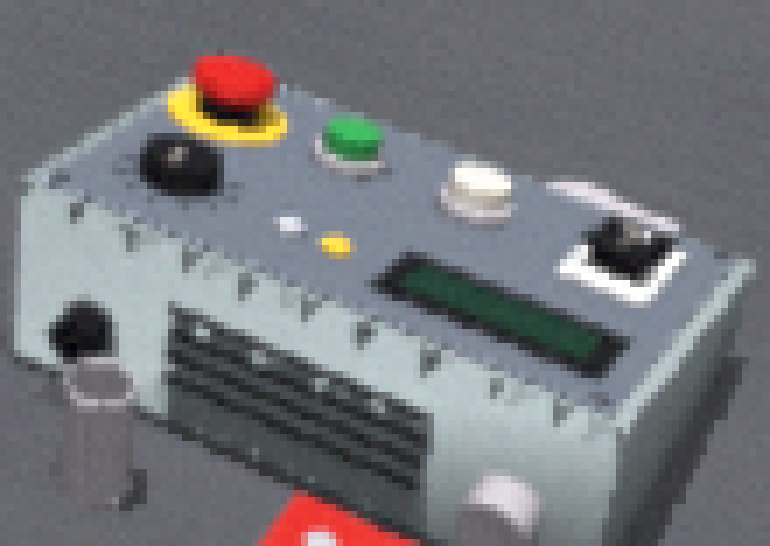

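View pics/c3.png

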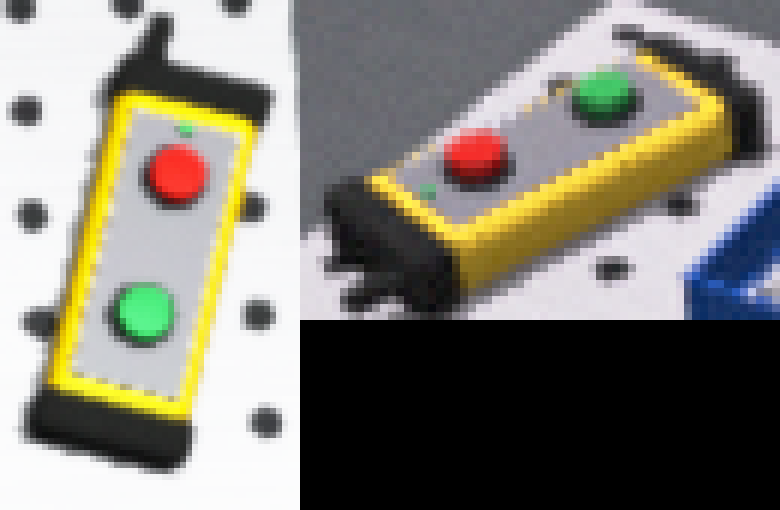

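```bash
cat >> h.py <<'E'
a15=np.deg2rad(15)
U=np.array([np.cos(a15),0,np.sin(a15)]);N=np.array([-np.sin(a15),0,np.cos(a15)])
def con(p,du,y,h):
    l=np.array([0,0,.0775])+U*du+N*h+[0,y,0]
    return R.from_euler('z',p[2]).apply(l)+[p[0],p[1],0]
def rem(p,x,y,z): return R.from_euler('z',p[2]).apply([x,y,z])+[p[0],p[1],.012]
E
python3 - <<'E'
from h import *
co=[("top",(-.033,.022,.016),(155.4,178.2)),("top",(-.033,-.035,.016),(177.3,180.0)),("top",(-.033,-.092,.023),(199.1,181.6)),
("scene",(-.033,.022,.016),(336.4,220.4)),("scene",(-.033,-.035,.016),(318.1,213.7)),("scene",(-.033,-.092,.023),(301,205.7))]
re=[("top",(-.03,0,.044),(343.6,166.7)),("top",(.035,0,.044),(349.1,143.7)),("scene",(-.03,0,.044),(192.7,186.4)),("scene",(.035,0,.044),(176.4,193.9))]
for nm,f,ob,x0 in [("con",con,co,(.5,.3,0)),("rem",rem,re,(.5,-.2,-.2))]:
  for views in [("top","scene"),("top",),("scene",)]:
    o=[q for q in ob if q[0] in views]
    fn=lambda p:np.concatenate([proj(n,f(p,*l))[0]-uv for n,l,uv in o])
    s=least_squares(fn,x0); print(nm,views,s.x.round(4),fn(s.x).round(1))
    if len(views)==2: np.save(nm+".npy",s.x)
c=np.load("con.npy");r=np.load("rem.npy")
print("gas",con(c,-.033,.022,.016),"mains off",con(c,-.020,.085,.017),"fan",rem(r,-.03,0,.046))
for z in (.074+.008,): print(ray("top",(132.5,178),z))
# overlay
t=cv2.resize(D["top"]["color"],None,fx=3,fy=3); s=cv2.resize(D["scene"]["color"],None,fx=3,fy=3)
pts=[con(c,a,b,0) for a in(-.088,.088) for b in(-.125,.125)]+[con(c,-.033,.022,.016),con(c,-.02,.085,.017),con(c,-.033,.085,.008)]+[rem(r,a,b,.034) for a in(-.09,.09) for b in (-.036,.036)]+[rem(r,-.03,0,.046)]
for im,n in((t,"top"),(s,"scene")):
    for p in pts:
        u=(proj(n,p)[0]+.5)*3-.5; cv2.circle(im,tuple(int(round(v)) for v in u),2,(255,0,255),-1)
cv2.imwrite("pics/o1.png",np.hstack([t[360:630,320:680],t[320:620,950:1120][:270]])); cv2.imwrite("pics/o2.png",s[500:860,440:1140])
E
```

```text
con ('top', 'scene') [ 0.5238  0.1771 -0.0765] [ 0.   0.   0.  -0.4 -0.2 -0.5 -0.  -0.2  0.1 -0.4  0.3 -1.1]
con ('top',) [ 0.5233  0.1765 -0.0881] [ 0.1  0.1  0.1 -0.1 -0.2  0.1]
con ('scene',) [ 0.5253  0.1792 -0.0416] [ 0.2  0.1 -0.   0.2 -0.2 -0.3]
rem ('top', 'scene') [ 0.5472 -0.2964 -0.2794] [-0.1 -0.2  0.1 -0.3  0.  -0.5  0.2 -0.3]
rem ('top',) [ 0.5466 -0.2964 -0.2736] [-0.   0.1  0.  -0.1]
rem ('scene',) [ 0.5494 -0.2951 -0.2983] [ 0. -0. -0.  0.]
gas [0.48952018 0.20180899 0.08441378] mains off [0.50659709 0.26368487 0.08874436] fan [ 0.51838631 -0.28808555  0.058     ]
[0.49158078 0.26206928 0.082     ]
```

View pics/o1.png

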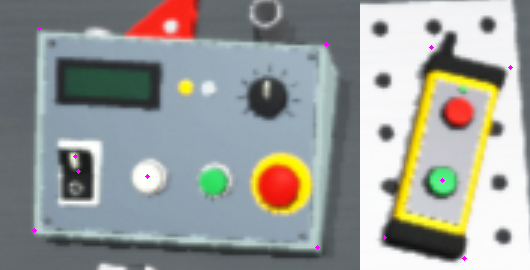

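View pics/o2.png

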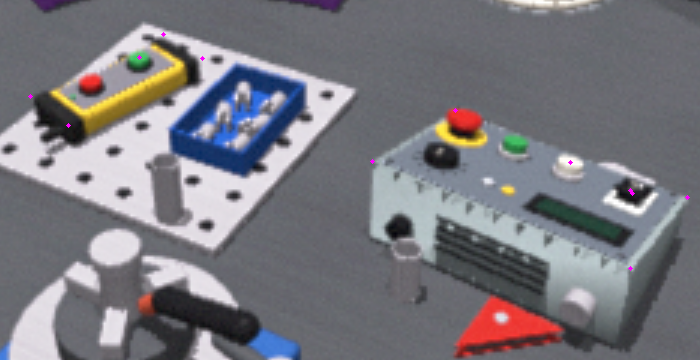

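```bash
cat >> h.py <<'E'
def delta(pos,Rt,s=None):
    s=s or ctrl.sense(); R0=R.from_quat(s["ee_rot"])
    d=R0.inv().apply(np.array(pos)-s["tool_pos"])*100; rv=(R0.inv()*Rt).as_rotvec(degrees=True)
    print("shift cm",d.round(2),"turn",rv.round(1),"| pos",s["tool_pos"].round(4),"F",s["contact_force"].round(1),"q",s["joint_pos"].round(2),"t",round(s["time"],2))
def Rtool(y,z):
    y=np.array(y)/np.linalg.norm(y); z=np.array(z)-np.dot(z,y)*y; z/=np.linalg.norm(z)
    return R.from_matrix(np.c_[np.cross(y,z),y,z])
def Rcon(c,sg=1):
    q=R.from_euler('z',c[2]); return Rtool(q.apply(-N),sg*q.apply(U))
E
python3 - <<'E'
from h import *
s=ctrl.sense(); print(R.from_quat(s["ee_rot"]).as_matrix().round(2))
c=np.load("con.npy")
print("pot",ray("top",(418,135),.085),ray("top",(90+745/2.1,90+52/2.1),.17))
for sg in(1,-1):
    print(sg);delta([.25,.35,.26],Rtool([0,0,-1],[sg,0,0])); delta([.52,.2,.2],Rcon(c,sg)); delta([.5184,-.2881,.12],Rtool([0,0,-1],[sg,0,0]))
E
```

```text
[[ 0.25  0.   -0.97]
 [ 0.97  0.    0.25]
 [ 0.   -1.    0.  ]]
pot [ 0.59232403 -0.47854817  0.085     ] [ 0.61695754 -0.51445541  0.17      ]
1
shift cm [-17.42  -5.7  -15.61] turn [ -0.  165.7  -0. ] | pos [0.1416 0.5573 0.203 ] F [ 0.2 -0.4 -1.1] q [ 1.11  0.16  1.6   0.    1.39 -0.21] t 0.7
shift cm [-25.31   0.3  -45.47] turn [  1.9 168.7 -22.2] | pos [0.1416 0.5573 0.203 ] F [ 0.2 -0.4 -1.1] q [ 1.11  0.16  1.6   0.    1.39 -0.21] t 0.7
shift cm [-72.66   8.3  -57.34] turn [ -0.  165.7  -0. ] | pos [0.1416 0.5573 0.203 ] F [ 0.2 -0.4 -1.1] q [ 1.11  0.16  1.6   0.    1.39 -0.21] t 0.7
-1
shift cm [-17.42  -5.7  -15.61] turn [ -0.  -14.3   0. ] | pos [0.1416 0.5573 0.203 ] F [ 0.2 -0.4 -1.1] q [ 1.11  0.16  1.6   0.    1.39 -0.21] t 0.7
shift cm [-25.31   0.3  -45.47] turn [-15.   -9.8  -1.3] | pos [0.1416 0.5573 0.203 ] F [ 0.2 -0.4 -1.1] q [ 1.11  0.16  1.6   0.    1.39 -0.21] t 0.7
shift cm [-72.66   8.3  -57.34] turn [ -0.  -14.3   0. ] | pos [0.1416 0.5573 0.203 ] F [ 0.2 -0.4 -1.1] q [ 1.11  0.16  1.6   0.    1.39 -0.21] t 0.7
```

Emit:
carry_out([
  {"y": -5.7,"gripper": 1},
  {"x": -72.7,"y": -5.7,"z": -57.3,"ay": -14.3,"gripper": 1},
  {"x": -72.7,"y": -5.7,"z": -57.3,"ay": -14.3,"gripper": 1},
  {"x": -72.7,"y": -5.7,"z": -57.3,"ay": -14.3,"gripper": 1},
  {"x": -72.7,"y": -5.7,"z": -57.3,"ay": -14.3,"gripper": 1},
  {"x": -72.7,"y": -5.7,"z": -57.3,"ay": -14.3,"gripper": 1},
  {"x": -72.7,"y": -5.7,"z": -57.3,"ay": -14.3,"gripper": 1},
  {"x": -72.7,"y": -5.7,"z": -57.3,"ay": -14.3,"gripper": 1},
])

```text
$.moves[0]: bad value
```

Run:
```python
from h import *
delta([.5184,-.2881,.12],Rtool([0,0,-1],[-1,0,0]))
```

```text
shift cm [-72.66   8.3  -57.34] turn [ -0.  -14.3   0. ] | pos [0.1416 0.5573 0.203 ] F [ 0.2 -0.4 -1.1] q [ 1.11  0.16  1.6   0.    1.39 -0.21] t 0.7
```

Emit:
carry_out([
  {"x": 0,"y": -5.7,"z": 0,"ax": 0,"ay": 0,"az": 0,"gripper": 1},
  {"x": -72.7,"y": -5.7,"z": -57.3,"ax": 0,"ay": -14.3,"az": 0,"gripper": 1},
  {"x": -72.7,"y": -5.7,"z": -57.3,"ax": 0,"ay": -14.3,"az": 0,"gripper": 1},
  {"x": -72.7,"y": -5.7,"z": -57.3,"ax": 0,"ay": -14.3,"az": 0,"gripper": 1},
  {"x": -72.7,"y": -5.7,"z": -57.3,"ax": 0,"ay": -14.3,"az": 0,"gripper": 1},
  {"x": -72.7,"y": -5.7,"z": -57.3,"ax": 0,"ay": -14.3,"az": 0,"gripper": 1},
  {"x": -72.7,"y": -5.7,"z": -57.3,"ax": 0,"ay": -14.3,"az": 0,"gripper": 1},
  {"x": -72.7,"y": -5.7,"z": -57.3,"ax": 0,"ay": -14.3,"az": 0,"gripper": 1},
])

```text
time: 1.7
tool_pos: [0.3195, 0.1569, 0.2604]
ee_rot: [0.5, 0.501, -0.5, -0.499]
contact_force: [2.4, 0.1, 0.4]
finger_gap: -0.0
```

Run:
```python
from h import *
delta([.5184,-.2881,.25],Rtool([0,0,-1],[-1,0,0]))
```

```text
shift cm [-44.53   1.06 -19.83] turn [0.1 0.1 0. ] | pos [0.3195 0.1569 0.2604] F [2.4 0.1 0.4] q [ 0.11 -0.5   2.06  0.    1.58 -1.46] t 1.7
```

Emit:
carry_out([
  {"x": -44.5,"y": 1,"z": -19.8,"ax": 0,"ay": 0,"az": 0,"gripper": 1},
  {"x": -44.5,"y": 1,"z": -19.8,"ax": 0,"ay": 0,"az": 0,"gripper": 1},
  {"x": -44.5,"y": 1,"z": -19.8,"ax": 0,"ay": 0,"az": 0,"gripper": 1},
  {"x": -44.5,"y": 1,"z": -19.8,"ax": 0,"ay": 0,"az": 0,"gripper": 1},
  {"x": -44.5,"y": 1,"z": -19.8,"ax": 0,"ay": 0,"az": 0,"gripper": 1},
  {"x": -44.5,"y": 1,"z": -19.8,"ax": 0,"ay": 0,"az": 0,"gripper": 1},
  {"x": -44.5,"y": 1,"z": -19.8,"ax": 0,"ay": 0,"az": 0,"gripper": 1},
  {"x": -44.5,"y": 1,"z": -19.8,"ax": 0,"ay": 0,"az": 0,"gripper": 1},
])

```text
time: 2.7
tool_pos: [0.5179, -0.2886, 0.2498]
ee_rot: [0.5, 0.5, -0.5, -0.5]
contact_force: [-0.1, -0.1, 0.7]
finger_gap: -0.0003
```

Run:
```python
from h import *
delta([.5184,-.2881,.095],Rtool([0,0,-1],[-1,0,0]))
```

```text
shift cm [ 0.05 15.48 -0.05] turn [ 0. -0. -0.] | pos [ 0.5179 -0.2886  0.2498] F [-0.1 -0.1  0.7] q [-0.71  0.18  1.48  0.    1.48 -2.28] t 2.7
```

Emit:
carry_out([
  {"x": 0,"y": 6,"z": 0,"ax": 0,"ay": 0,"az": 0,"gripper": 1},
  {"x": 0,"y": 12,"z": 0,"ax": 0,"ay": 0,"az": 0,"gripper": 1},
  {"x": 0,"y": 15.5,"z": 0,"ax": 0,"ay": 0,"az": 0,"gripper": 1},
  {"x": 0,"y": 15.5,"z": 0,"ax": 0,"ay": 0,"az": 0,"gripper": 1},
  {"x": 0,"y": 15.5,"z": 0,"ax": 0,"ay": 0,"az": 0,"gripper": 1},
])

```text
time: 3.32
tool_pos: [0.5186, -0.2872, 0.0972]
ee_rot: [0.501, 0.5, -0.5, -0.499]
contact_force: [-0.3, -0.5, 0.5]
finger_gap: -0.0002
```

Run:
```python
from h import *
delta([.5184,-.2881,.060],Rtool([0,0,-1],[-1,0,0]))
s=ctrl.sense(); a=[]
for n,(x,y) in {"top":(300,110),"scene":(140,140)}.items():
    im=cam(n)["color"]; im=cv2.resize(im[y:y+90,x:x+80],None,fx=5,fy=5,interpolation=3)
    for P,cl in((s["tool_pos"],(255,0,255)),(np.array([.5184,-.2881,.058]),(255,255,0))):
        u=(proj(n,P)[0]-[x,y]+.5)*5; cv2.circle(im,tuple(u.astype(int)),3,cl,-1)
    a.append(im)
cv2.imwrite("pics/p1.png",np.hstack(a))
```

```text
shift cm [-0.09  3.72  0.02] turn [ 0.1  0.  -0.1] | pos [ 0.5186 -0.2872  0.0972] F [-0.3 -0.5  0.5] q [-0.71  0.3   1.65 -0.    1.19 -2.28] t 3.33
```

View pics/p1.png

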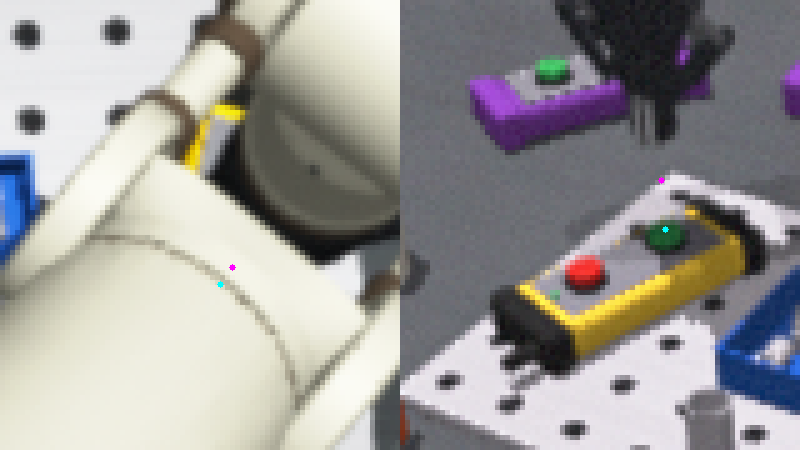

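Run:
```python
from h import *
im=cam("scene")["color"]; cv2.imwrite("pics/full2.png",im)
cv2.imwrite("pics/p2.png",cv2.resize(im[120:200,160:230],None,fx=8,fy=7,interpolation=0))
```

```text
(no output)
```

View pics/p2.png

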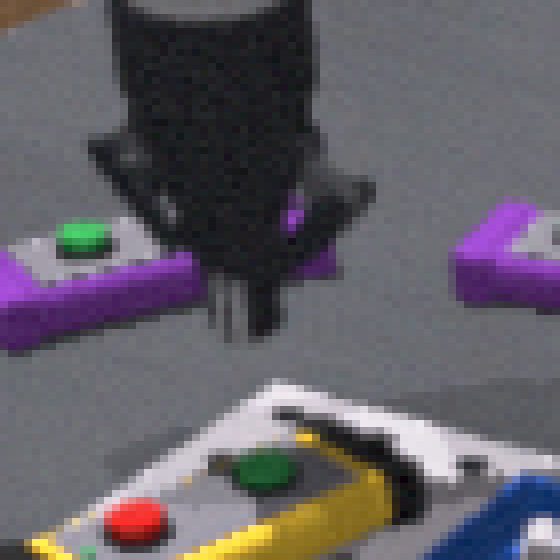

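View pics/full2.png

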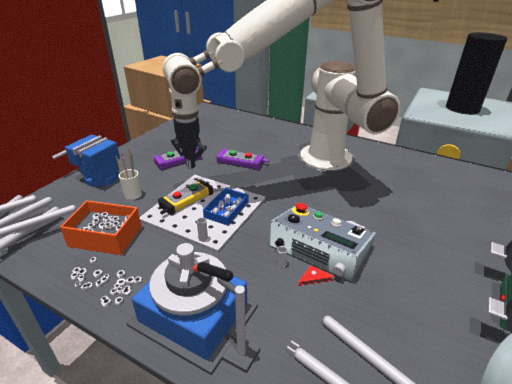

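Emit:
carry_out([
  {"x": -0.1,"y": 1.5,"z": 0,"ax": 0,"ay": 0,"az": 0,"gripper": 1},
  {"x": -0.1,"y": 2.8,"z": 0,"ax": 0,"ay": 0,"az": 0,"gripper": 1},
  {"x": -0.1,"y": 2.8,"z": 0,"ax": 0,"ay": 0,"az": 0,"gripper": 1},
])

```text
time: 3.85
tool_pos: [0.5161, -0.2861, 0.0648]
ee_rot: [-0.498, -0.5, 0.5, 0.501]
contact_force: [0.8, 0.0, 0.9]
finger_gap: -0.0001
```

Run:
```python
from h import *
delta([.5184,-.2881,.058],Rtool([0,0,-1],[-1,0,0]))
s=ctrl.sense(); print(proj("scene",s["tool_pos"]))
im=cam("scene")["color"]
cv2.imwrite("pics/p3.png",cv2.resize(im[140:215,150:240],None,fx=8,fy=8,interpolation=0))
```

```text
shift cm [-0.2   0.68 -0.24] turn [-0.2  0.   0.2] | pos [ 0.5161 -0.2861  0.0648] F [0.8 0.  0.9] q [-0.71  0.34  1.67 -0.    1.14 -2.28] t 3.85
[[193.39818975 183.51069173]]
```

View pics/p3.png

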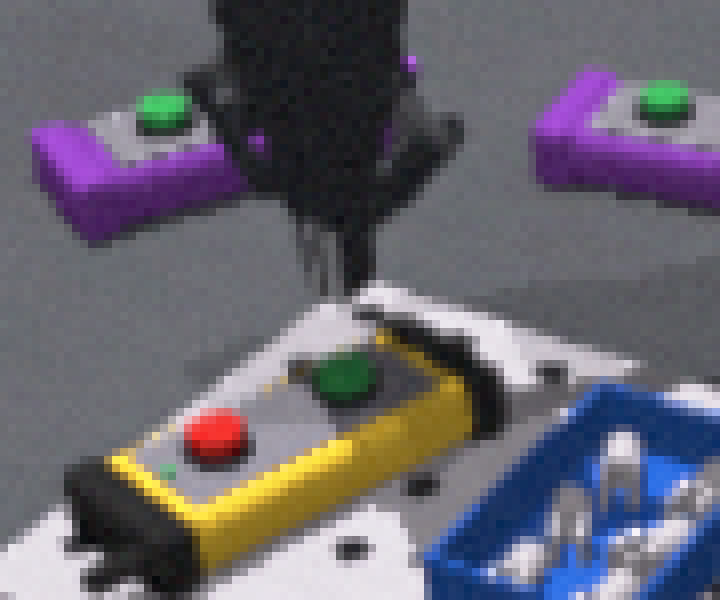

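Run:
```python
from h import *
for i in range(3):
    s=ctrl.sense();print(s["tool_pos"].round(4),s["contact_force"].round(2)); cam("top")
```

```text
[ 0.5167 -0.2866  0.0658] [-0.29  0.09 -0.16]
[ 0.5172 -0.287   0.0666] [-0.3  -0.79  0.89]
[ 0.5175 -0.2872  0.0671] [ 0.6  -0.63  0.56]
```

Emit:
carry_out([
  {"x": -0.1,"y": 0.3,"z": 0,"ax": 0,"ay": 0,"az": 0,"gripper": 1},
  {"x": -0.1,"y": 0.6,"z": 0,"ax": 0,"ay": 0,"az": 0,"gripper": 1},
  {"x": -0.1,"y": 0.8,"z": 0,"ax": 0,"ay": 0,"az": 0,"gripper": 1},
  {"x": -0.1,"y": 0.8,"z": 0,"ax": 0,"ay": 0,"az": 0,"gripper": 1},
])

```text
time: 4.55
tool_pos: [0.5172, -0.288, 0.0587]
ee_rot: [-0.5, -0.5, 0.5, 0.5]
contact_force: [-1.0, 0.5, 0.3]
finger_gap: -0.0003
```

Run:
```python
from h import *
delta([.5184,-.2881,.058],Rtool([0,0,-1],[-1,0,0]))
im=cam("scene")["color"]
cv2.imwrite("pics/p4.png",cv2.resize(im[150:205,160:230],None,fx=10,fy=10,interpolation=0))
```

```text
shift cm [-0.01  0.07 -0.12] turn [-0.  0.  0.] | pos [ 0.5172 -0.288   0.0587] F [-1.   0.5  0.3] q [-0.71  0.35  1.67  0.    1.12 -2.28] t 4.55
```

View pics/p4.png

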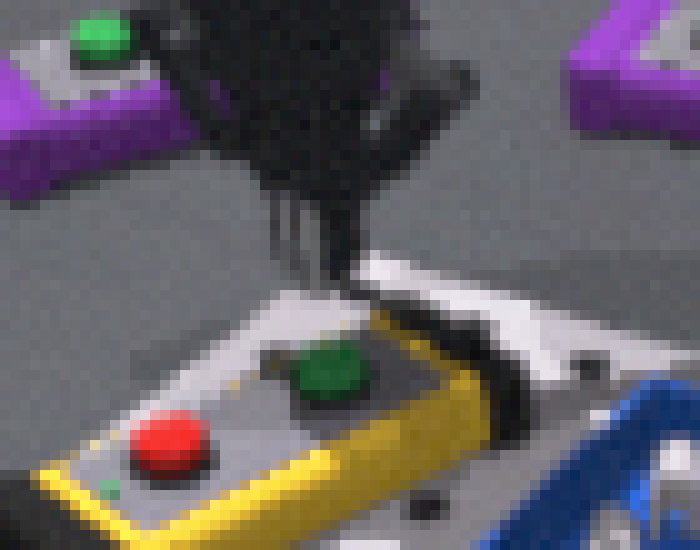

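Run:
```python
from h import *
for z in(.0587,.07,.08,.085): print(ray("scene",(192,179),z))
for i in range(2):
    s=ctrl.sense();print(s["tool_pos"].round(4),s["contact_force"].round(2)); im=cam("top")["color"]
cv2.imwrite("pics/p5.png",cv2.resize(im[100:230,290:450],None,fx=5,fy=4.5,interpolation=3))
```

```text
[ 0.48854859 -0.31362825  0.0587    ]
[ 0.50215327 -0.30196819  0.07      ]
[ 0.51419282 -0.29164955  0.08      ]
[ 0.52021259 -0.28649023  0.085     ]
[ 0.5173 -0.2882  0.0589] [ 0.27 -0.19 -0.34]
[ 0.5174 -0.2882  0.059 ] [ 0.27 -0.53  0.21]
```

View pics/p5.png

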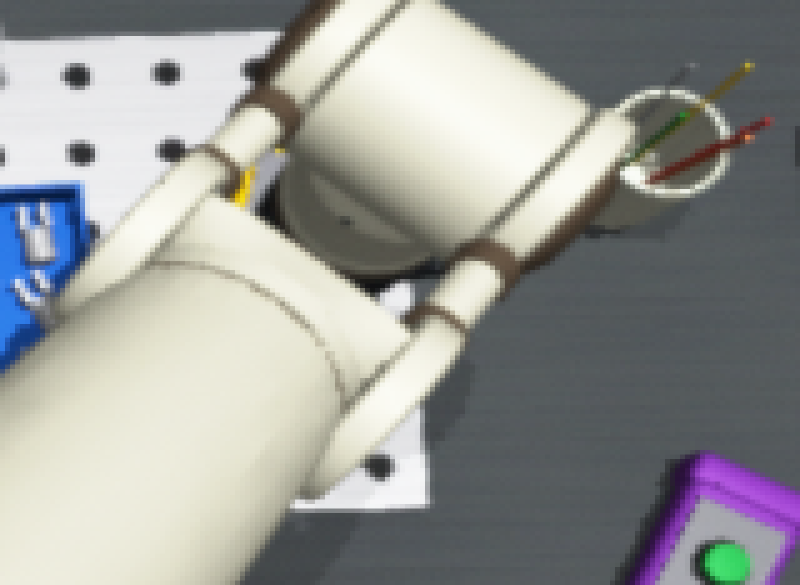

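Emit:
carry_out([
  {"x": 0,"y": 0.4,"z": -0.1,"ax": 0,"ay": 0,"az": 0,"gripper": 1},
  {"x": 0,"y": 0.8,"z": -0.1,"ax": 0,"ay": 0,"az": 0,"gripper": 1},
  {"x": 0,"y": 1.2,"z": -0.1,"ax": 0,"ay": 0,"az": 0,"gripper": 1},
  {"x": 0,"y": 1.5,"z": -0.1,"ax": 0,"ay": 0,"az": 0,"gripper": 1},
  {"x": 0,"y": 1.5,"z": -0.1,"ax": 0,"ay": 0,"az": 0,"gripper": 1},
])

```text
time: 5.32
tool_pos: [0.5182, -0.288, 0.0436]
ee_rot: [-0.5, -0.5, 0.5, 0.5]
contact_force: [-0.5, -0.0, -0.1]
finger_gap: 0.0005
```

Run:
```python
from h import *
delta([.5184,-.2881,.058],Rtool([0,0,-1],[-1,0,0]))
im=cam("scene")["color"]
cv2.imwrite("pics/p6.png",cv2.resize(im[150:205,160:230],None,fx=10,fy=10,interpolation=0))
```

```text
shift cm [-0.01 -1.44 -0.02] turn [-0.  0.  0.] | pos [ 0.5182 -0.288   0.0436] F [-0.5 -0.  -0.1] q [-0.71  0.37  1.67 -0.    1.1  -2.28] t 5.33
```

View pics/p6.png

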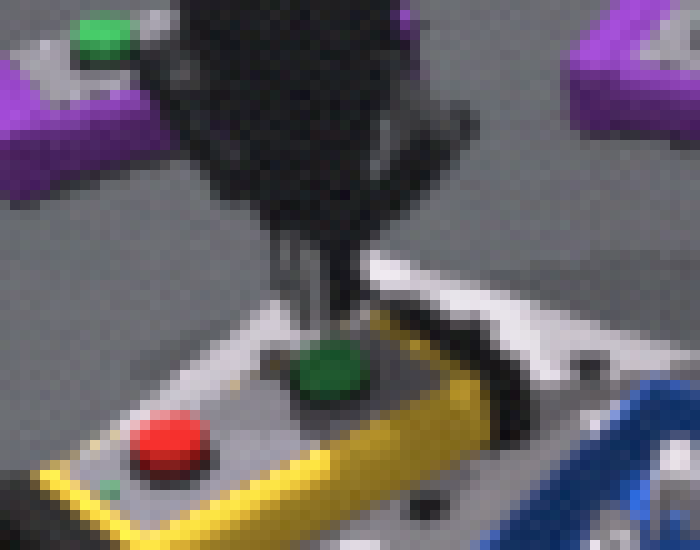

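Emit:
carry_out([
  {"x": 0,"y": 0.3,"z": 0,"ax": 0,"ay": 0,"az": 0,"gripper": 1},
  {"x": 0,"y": 0.6,"z": 0,"ax": 0,"ay": 0,"az": 0,"gripper": 1},
  {"x": 0,"y": 0.8,"z": 0,"ax": 0,"ay": 0,"az": 0,"gripper": 1},
  {"x": 0,"y": 0.8,"z": 0,"ax": 0,"ay": 0,"az": 0,"gripper": 1},
])

```text
time: 5.88
tool_pos: [0.5182, -0.288, 0.0357]
ee_rot: [-0.5, -0.5, 0.5, 0.5]
contact_force: [-1.0, 0.1, 0.5]
finger_gap: 0.0003
```

Emit:
carry_out([
  {"x": 0,"y": 0.2,"z": 0,"ax": 0,"ay": 0,"az": 0,"gripper": 1},
  {"x": 0,"y": 0.4,"z": 0,"ax": 0,"ay": 0,"az": 0,"gripper": 1},
  {"x": 0,"y": 0.4,"z": 0,"ax": 0,"ay": 0,"az": 0,"gripper": 1},
])

```text
time: 6.25
tool_pos: [0.5182, -0.2881, 0.0318]
ee_rot: [-0.5, -0.5, 0.5, 0.5]
contact_force: [1.3, 0.5, 0.7]
finger_gap: -0.0003
```

Run:
```python
from h import *
im=cam("scene")["color"];s=ctrl.sense();print(s["tool_pos"].round(4),s["contact_force"].round(2))
cv2.imwrite("pics/p7.png",cv2.resize(im[150:205,160:230],None,fx=10,fy=10,interpolation=0))
```

```text
[ 0.5183 -0.2881  0.0319] [-0.44 -0.25  0.29]
```

View pics/p7.png

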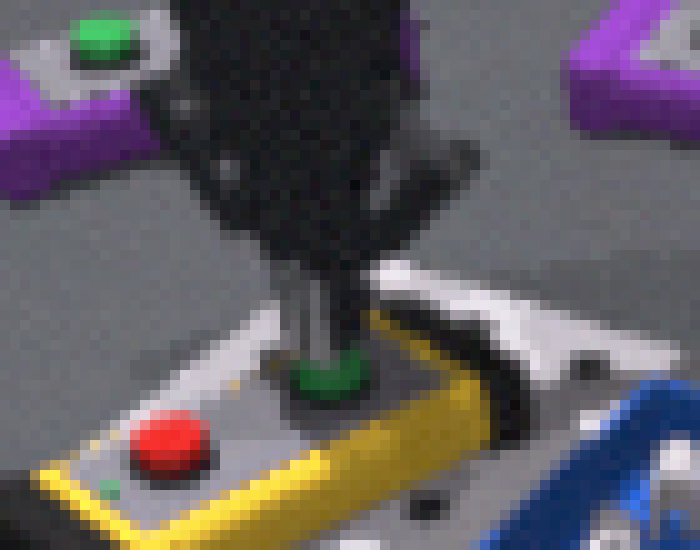

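Emit:
carry_out([
  {"x": 0,"y": 0.1,"z": 0,"ax": 0,"ay": 0,"az": 0,"gripper": 1},
  {"x": 0,"y": 0.2,"z": 0,"ax": 0,"ay": 0,"az": 0,"gripper": 1},
  {"x": 0,"y": 0.2,"z": 0,"ax": 0,"ay": 0,"az": 0,"gripper": 1},
])

```text
time: 6.68
tool_pos: [0.5183, -0.2881, 0.0299]
ee_rot: [-0.5, -0.5, 0.5, 0.5]
contact_force: [0.5, 0.9, 0.0]
finger_gap: -0.0004
```

Emit:
carry_out([
  {"x": 0,"y": 0.1,"z": 0,"ax": 0,"ay": 0,"az": 0,"gripper": 1},
  {"x": 0,"y": 0.2,"z": 0,"ax": 0,"ay": 0,"az": 0,"gripper": 1},
  {"x": 0,"y": 0.2,"z": 0,"ax": 0,"ay": 0,"az": 0,"gripper": 1},
])

```text
time: 7.05
tool_pos: [0.5184, -0.2882, 0.0282]
ee_rot: [-0.5, -0.5, 0.5, 0.5]
contact_force: [-0.6, 1.1, 2.5]
finger_gap: -0.0002
```

Run:
```python
from h import *
im=cam("scene")["color"];s=ctrl.sense();print(s["tool_pos"].round(4),s["contact_force"].round(2))
cv2.imwrite("pics/p8.png",cv2.resize(im[150:205,160:230],None,fx=10,fy=10,interpolation=0))
```

```text
[ 0.5184 -0.2882  0.0282] [-1.65  1.29  2.41]
```

View pics/p8.png

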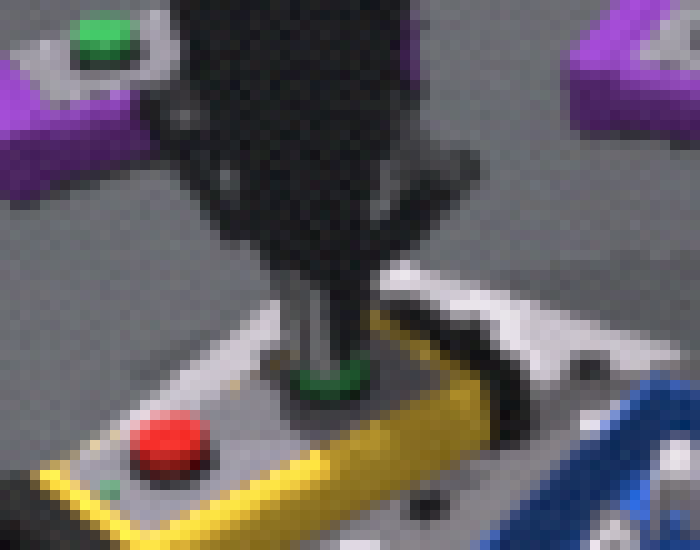

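Emit:
carry_out([
  {"x": 0,"y": 0.2,"z": 0,"ax": 0,"ay": 0,"az": 0,"gripper": 1},
  {"x": 0,"y": 0.3,"z": 0,"ax": 0,"ay": 0,"az": 0,"gripper": 1},
  {"x": 0,"y": 0.4,"z": 0,"ax": 0,"ay": 0,"az": 0,"gripper": 1},
  {"x": 0,"y": 0.4,"z": 0,"ax": 0,"ay": 0,"az": 0,"gripper": 1},
])

```text
time: 7.6
tool_pos: [0.5185, -0.2883, 0.0242]
ee_rot: [0.5, 0.5, -0.5, -0.5]
contact_force: [-1.2, 0.8, 5.6]
finger_gap: 0.0006
```

Emit:
carry_out([
  {"x": 0,"y": 0.1,"z": 0,"ax": 0,"ay": 0,"az": 0,"gripper": 1},
  {"x": 0,"y": 0.15,"z": 0,"ax": 0,"ay": 0,"az": 0,"gripper": 1},
  {"x": 0,"y": 0.15,"z": 0,"ax": 0,"ay": 0,"az": 0,"gripper": 1},
])

```text
time: 7.98
tool_pos: [0.5185, -0.2883, 0.0236]
ee_rot: [-0.5, -0.5, 0.5, 0.5]
contact_force: [-4.4, 2.8, 11.3]
finger_gap: -0.0002
```

Run:
```python
from h import *
im=cam("scene")["color"];s=ctrl.sense();print(s["tool_pos"].round(4),s["contact_force"].round(2))
cv2.imwrite("pics/p9.png",cv2.resize(im[150:205,160:230],None,fx=10,fy=10,interpolation=0))
```

```text
[ 0.5185 -0.2883  0.0236] [-3.99  2.18 11.71]
```

View pics/p9.png

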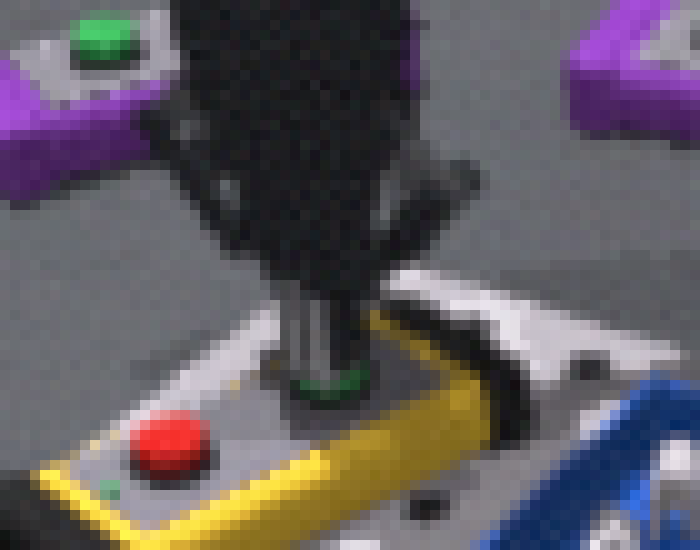

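Emit:
carry_out([
  {"x": 0,"y": -3,"z": 0,"ax": 0,"ay": 0,"az": 0,"gripper": 1},
  {"x": 0,"y": -9,"z": 0,"ax": 0,"ay": 0,"az": 0,"gripper": 1},
  {"x": 0,"y": -15,"z": 0,"ax": 0,"ay": 0,"az": 0,"gripper": 1},
  {"x": 0,"y": -18,"z": 0,"ax": 0,"ay": 0,"az": 0,"gripper": 1},
  {"x": 0,"y": -18,"z": 0,"ax": 0,"ay": 0,"az": 0,"gripper": 1},
])

```text
time: 8.65
tool_pos: [0.5199, -0.2895, 0.2053]
ee_rot: [0.502, 0.5, -0.5, -0.498]
contact_force: [0.1, -0.2, -0.1]
finger_gap: 0.0002
```

```bash
cat >> h.py <<'E'
c=np.load("con.npy"); OFF=.028
def ctgt(du,y,h):
    Rt=Rcon(c,-1); p=con(c,du,y,h)+OFF*Rt.as_matrix()[:,1]; delta(p,Rt); return p
E
python3 - <<'E'
from h import *
im=cam("scene")["color"]; cv2.imwrite("pics/q1.png",cv2.resize(im[150:205,160:230],None,fx=10,fy=10,interpolation=0))
print(ctgt(-.014,.085,.08), ctgt(-.014,.085,.16))
E
```

```text
shift cm [55.25  7.8   1.5 ] turn [-14.9   4.4   0.5] | pos [ 0.5187 -0.2885  0.2027] F [ 0.2  0.1 -1. ] q [-0.71  0.2   1.54 -0.    1.39 -2.28] t 8.7
shift cm [55.41  0.07  3.56] turn [-14.9   4.4   0.5] | pos [ 0.5187 -0.2885  0.2027] F [ 0.2  0.1 -1. ] q [-0.71  0.2   1.54 -0.    1.39 -2.28] t 8.7
[0.50334353 0.26393425 0.12410468] [0.48269856 0.26551663 0.20137874]
```

View pics/q1.png

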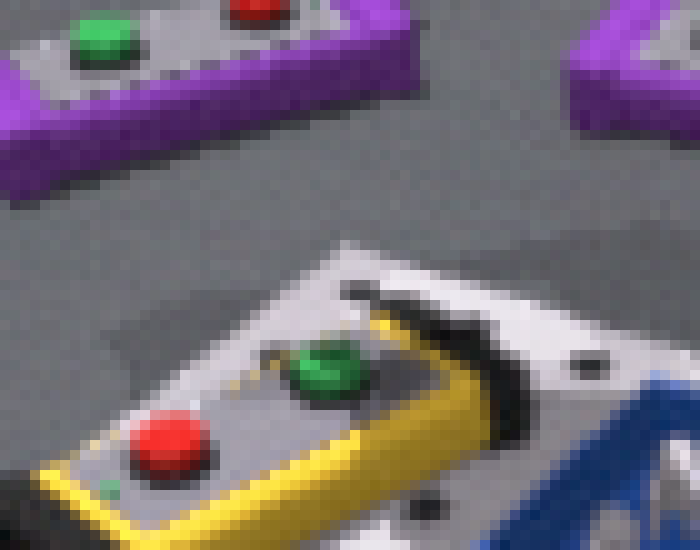

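The green button sprang back and the transmitter hasn't moved. On to the console.

Emit:
carry_out([
  {"x": 6,"y": -1,"z": 0.5,"ax": 0,"ay": 0,"az": 0,"gripper": 1},
  {"x": 55.4,"y": 0,"z": 3.6,"ax": -14.9,"ay": 4.4,"az": 0.5,"gripper": 1},
  {"x": 55.4,"y": 0,"z": 3.6,"ax": -14.9,"ay": 4.4,"az": 0.5,"gripper": 1},
  {"x": 55.4,"y": 0,"z": 3.6,"ax": -14.9,"ay": 4.4,"az": 0.5,"gripper": 1},
  {"x": 55.4,"y": 0,"z": 3.6,"ax": -14.9,"ay": 4.4,"az": 0.5,"gripper": 1},
  {"x": 55.4,"y": 0,"z": 3.6,"ax": -14.9,"ay": 4.4,"az": 0.5,"gripper": 1},
  {"x": 55.4,"y": 0,"z": 3.6,"ax": -14.9,"ay": 4.4,"az": 0.5,"gripper": 1},
  {"x": 55.4,"y": 0,"z": 3.6,"ax": -14.9,"ay": 4.4,"az": 0.5,"gripper": 1},
])

```text
time: 9.7
tool_pos: [0.4838, 0.2101, 0.2009]
ee_rot: [0.581, 0.538, -0.415, -0.448]
contact_force: [0.7, -0.6, -0.4]
finger_gap: -0.0004
```

Run:
```python
from h import *
print(ctgt(-.014,.085,.16));print(ctgt(-.014,.085,.08))
```

```text
shift cm [ 5.52 -0.19  0.5 ] turn [-0.3  0.   0. ] | pos [0.4838 0.2101 0.2009] F [ 0.7 -0.6 -0.4] q [ 0.23 -0.15  1.94 -0.09  1.12 -1.24] t 9.7
[0.48269856 0.26551663 0.20137874]
shift cm [5.52 7.81 0.47] turn [-0.3  0.   0. ] | pos [0.4838 0.2101 0.2009] F [ 0.7 -0.6 -0.4] q [ 0.23 -0.15  1.94 -0.09  1.12 -1.24] t 9.7
[0.50334353 0.26393425 0.12410468]
```

Emit:
carry_out([
  {"x": 5.5,"y": 0,"z": 0.4,"ax": 0,"ay": 0,"az": 0,"gripper": 1},
  {"x": 5.5,"y": 5.8,"z": 0.4,"ax": 0,"ay": 0,"az": 0,"gripper": 1},
  {"x": 5.5,"y": 7.8,"z": 0.4,"ax": 0,"ay": 0,"az": 0,"gripper": 1},
  {"x": 5.5,"y": 7.8,"z": 0.4,"ax": 0,"ay": 0,"az": 0,"gripper": 1},
])

```text
time: 10.2
tool_pos: [0.5029, 0.2611, 0.1224]
ee_rot: [0.58, 0.537, -0.417, -0.449]
contact_force: [1.0, -0.1, 0.2]
finger_gap: -0.0002
```

```bash
cat >> h.py <<'E'
def snap(n,x,y,w,h,f,fn):
    im=cam(n)["color"]; s=ctrl.sense(); im=cv2.resize(im[y:y+h,x:x+w],None,fx=f,fy=f,interpolation=0)
    tip=s["tool_pos"]-OFF*R.from_quat(s["ee_rot"]).as_matrix()[:,1]
    u=(proj(n,tip)[0]-[x,y]+.5)*f; cv2.circle(im,tuple(u.astype(int)),2,(255,0,255),-1)
    cv2.imwrite(fn,im); print(s["tool_pos"].round(4),"F",s["contact_force"].round(2),"Faxis",s["contact_force"]@R.from_quat(s["ee_rot"]).as_matrix()[:,1])
E
python3 - <<'E'
from h import *
snap("scene",290,160,95,75,8,"pics/r1.png")
ctgt(-.014,.085,.03)
E
```

```text
[0.5044 0.2614 0.1249] F [0.4  0.55 0.32] Faxis -0.22120799947855316
shift cm [0.24 5.04 0.11] turn [-0.3  0.  -0. ] | pos [0.5044 0.2614 0.1249] F [0.4 0.6 0.3] q [ 0.32  0.05  1.9  -0.12  0.96 -1.11] t 10.25
```

View pics/r1.png

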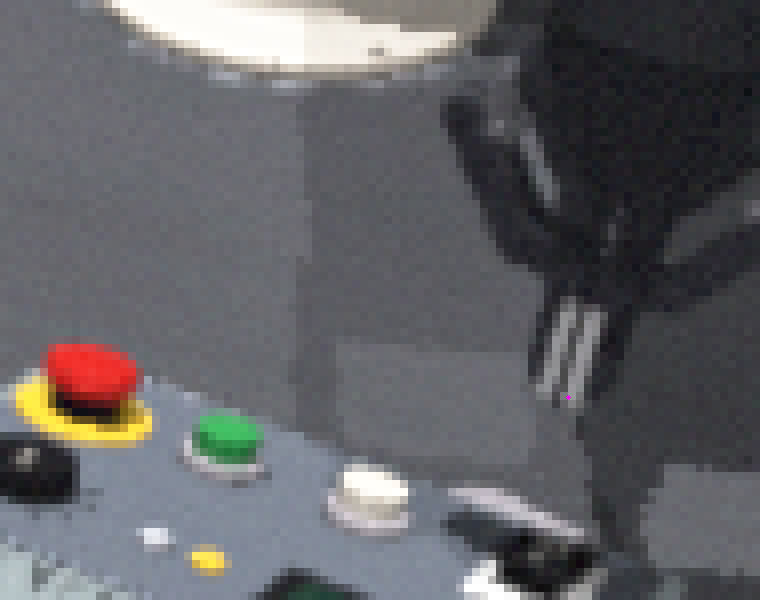

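The corrected tip, 28 mm behind the reported TCP, projects right onto the fingertips at crop (568,398). I'll move in.

Emit:
carry_out([
  {"x": 0.2,"y": 1.5,"z": 0.1,"ax": -0.3,"ay": 0,"az": 0,"gripper": 1},
  {"x": 0.2,"y": 3,"z": 0.1,"ax": -0.3,"ay": 0,"az": 0,"gripper": 1},
  {"x": 0.2,"y": 4.5,"z": 0.1,"ax": -0.3,"ay": 0,"az": 0,"gripper": 1},
  {"x": 0.2,"y": 5,"z": 0.1,"ax": -0.3,"ay": 0,"az": 0,"gripper": 1},
  {"x": 0.2,"y": 5,"z": 0.1,"ax": -0.3,"ay": 0,"az": 0,"gripper": 1},
])

```text
time: 10.88
tool_pos: [0.5178, 0.263, 0.0783]
ee_rot: [0.582, 0.54, -0.413, -0.446]
contact_force: [-0.5, 0.5, 0.4]
finger_gap: -0.0001
```

Run:
```python
from h import *
snap("scene",310,190,75,60,10,"pics/r2.png")
ctgt(-.014,.085,.019)
```

```text
[0.5182 0.2632 0.0789] F [0.68 0.29 0.8 ] Faxis -0.5962234842618062
shift cm [-0.04  1.35  0.27] turn [ 0.2 -0.   0.1] | pos [0.5182 0.2632 0.0789] F [0.7 0.3 0.8] q [ 0.32  0.14  1.9  -0.13  0.86 -1.1 ] t 10.93
```

View pics/r2.png

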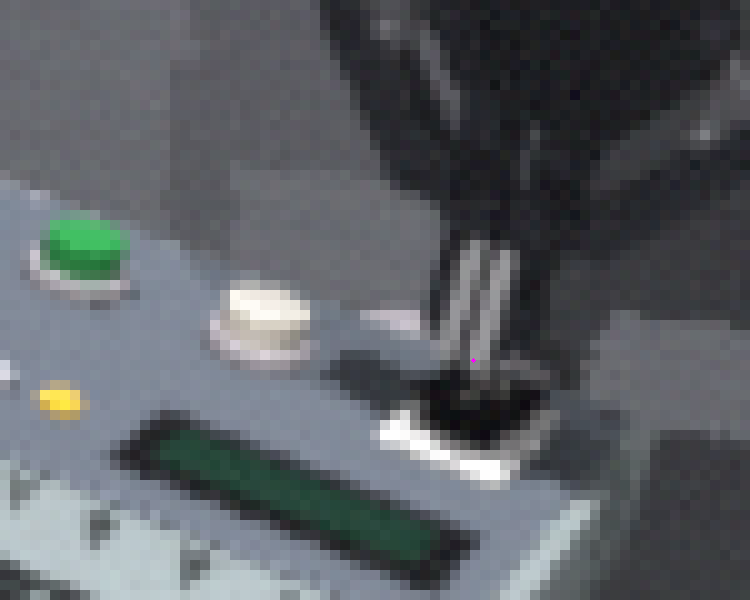

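Emit:
carry_out([
  {"x": 0,"y": 0.4,"z": 0.2,"ax": 0.2,"ay": 0,"az": 0,"gripper": 1},
  {"x": 0,"y": 0.8,"z": 0.2,"ax": 0.2,"ay": 0,"az": 0,"gripper": 1},
  {"x": 0,"y": 1.2,"z": 0.2,"ax": 0.2,"ay": 0,"az": 0,"gripper": 1},
  {"x": 0,"y": 1.2,"z": 0.2,"ax": 0.2,"ay": 0,"az": 0,"gripper": 1},
])

```text
time: 11.42
tool_pos: [0.5193, 0.2631, 0.0666]
ee_rot: [0.582, 0.539, -0.413, -0.447]
contact_force: [0.5, -0.3, -0.9]
finger_gap: -0.0003
```

Run:
```python
from h import *
snap("scene",310,190,75,60,10,"pics/r3.png")
ctgt(-.014,.085,.013)
```

```text
[0.5192 0.2631 0.0666] F [ 0.11  0.2  -0.17] Faxis 0.18629081109272408
shift cm [-0.03  0.73  0.04] turn [-0.  -0.   0.1] | pos [0.5192 0.2631 0.0666] F [ 0.1  0.2 -0.2] q [ 0.32  0.16  1.91 -0.13  0.83 -1.1 ] t 11.47
```

Emit:
carry_out([
  {"x": 0,"y": 0.15,"z": 0,"ax": 0,"ay": 0,"az": 0,"gripper": 1},
  {"x": 0,"y": 0.3,"z": 0,"ax": 0,"ay": 0,"az": 0,"gripper": 1},
  {"x": 0,"y": 0.4,"z": 0,"ax": 0,"ay": 0,"az": 0,"gripper": 1},
  {"x": 0,"y": 0.4,"z": 0,"ax": 0,"ay": 0,"az": 0,"gripper": 1},
])

```text
time: 11.98
tool_pos: [0.5211, 0.2632, 0.0635]
ee_rot: [0.582, 0.54, -0.413, -0.447]
contact_force: [1.7, -0.9, 4.2]
finger_gap: -0.0
```

Run:
```python
from h import *
snap("scene",310,190,75,60,10,"pics/r3.png")
ctgt(-.014,.085,.013)
```

```text
[0.521  0.2632 0.0635] F [1.67 0.34 3.74] Faxis -3.1822142658919437
shift cm [-0.06  0.38  0.14] turn [ 0.1 -0.   0.1] | pos [0.521  0.2632 0.0635] F [1.7 0.3 3.7] q [ 0.32  0.17  1.9  -0.13  0.83 -1.1 ] t 12.03
```

View pics/r3.png

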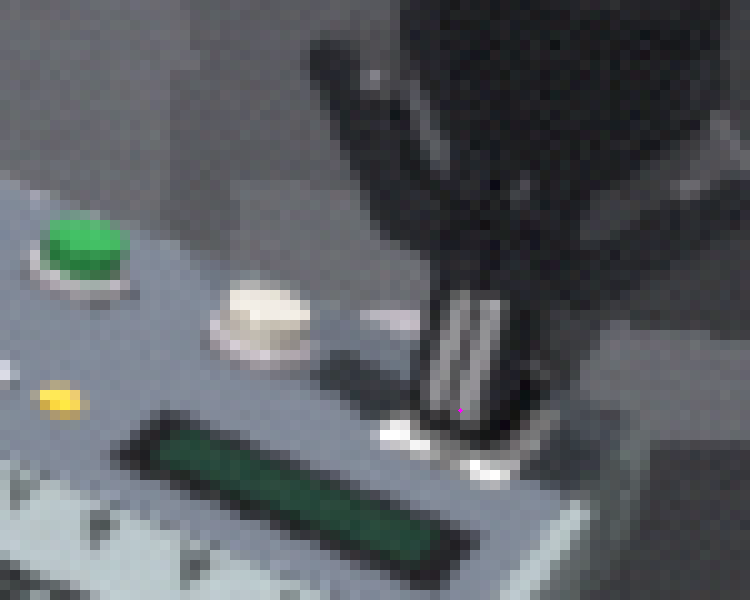

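Emit:
carry_out([
  {"x": 0,"y": 0.15,"z": 0.1,"ax": 0,"ay": 0,"az": 0,"gripper": 1},
  {"x": 0,"y": 0.3,"z": 0.1,"ax": 0,"ay": 0,"az": 0,"gripper": 1},
  {"x": 0,"y": 0.4,"z": 0.1,"ax": 0,"ay": 0,"az": 0,"gripper": 1},
  {"x": 0,"y": 0.4,"z": 0.1,"ax": 0,"ay": 0,"az": 0,"gripper": 1},
])

```text
time: 12.52
tool_pos: [0.5198, 0.263, 0.0582]
ee_rot: [0.582, 0.539, -0.414, -0.447]
contact_force: [1.3, 0.4, 2.0]
finger_gap: -0.0002
```

Run:
```python
from h import *
snap("scene",310,190,75,60,10,"pics/r4.png")
ctgt(-.014,.085,.013)
```

```text
[0.5198 0.263  0.0582] F [1.58 0.37 2.35] Faxis -1.8669540668499673
shift cm [-0.03 -0.09 -0.12] turn [-0.1 -0.   0.1] | pos [0.5198 0.263  0.0582] F [1.6 0.4 2.3] q [ 0.32  0.18  1.91 -0.13  0.82 -1.1 ] t 12.57
```

Emit:
carry_out([
  {"x": 0,"y": 0.1,"z": 0,"ax": 0,"ay": 0,"az": 0,"gripper": 1},
  {"x": 0,"y": 0.2,"z": 0,"ax": 0,"ay": 0,"az": 0,"gripper": 1},
  {"x": 0,"y": 0.2,"z": 0,"ax": 0,"ay": 0,"az": 0,"gripper": 1},
])

```text
time: 12.95
tool_pos: [0.52, 0.2631, 0.0577]
ee_rot: [0.581, 0.539, -0.414, -0.447]
contact_force: [-8.3, -2.2, 15.9]
finger_gap: 0.0001
```

Run:
```python
from h import *
snap("scene",310,190,75,60,10,"pics/r5.png")
ctgt(-.014,.085,.013)
```

```text
[0.52   0.2631 0.0577] F [-8.23 -1.75 16.54] Faxis -18.060384189827204
shift cm [-0.04 -0.14 -0.11] turn [-0.1  0.   0. ] | pos [0.52   0.2631 0.0577] F [-8.2 -1.8 16.5] q [ 0.32  0.18  1.91 -0.14  0.82 -1.1 ] t 13.0
```

View pics/r5.png

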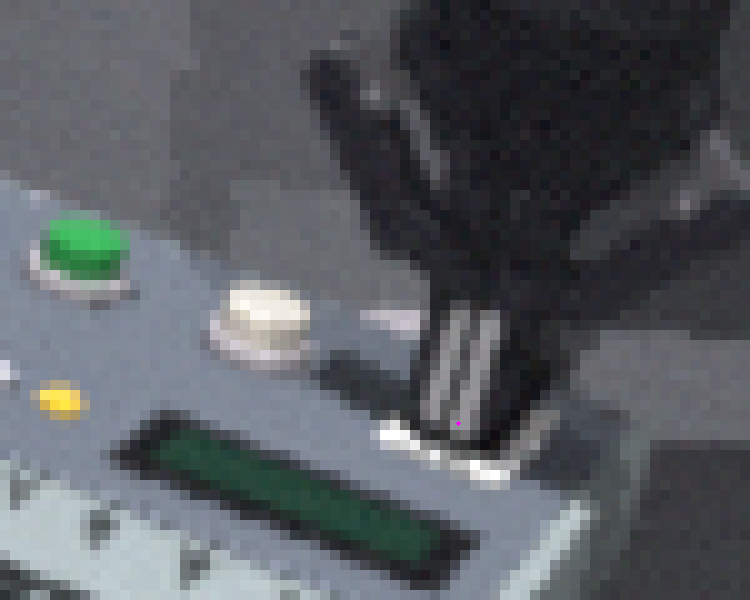

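Force jumped to 18 N after about 6 mm of travel, which is the end stop. I'll back off and look.

Emit:
carry_out([
  {"x": 0,"y": -1,"z": 0,"ax": 0,"ay": 0,"az": 0,"gripper": 1},
  {"x": 0,"y": -5,"z": 0,"ax": 0,"ay": 0,"az": 0,"gripper": 1},
  {"x": -6.2,"y": -5,"z": 0,"ax": 0,"ay": 0,"az": 0,"gripper": 1},
  {"x": -6.2,"y": -5,"z": 1.3,"ax": 0,"ay": 0,"az": 0,"gripper": 1},
  {"x": -6.2,"y": -5,"z": 1.3,"ax": 0,"ay": 0,"az": 0,"gripper": 1},
])

```text
time: 13.62
tool_pos: [0.4888, 0.2029, 0.1003]
ee_rot: [0.581, 0.539, -0.414, -0.448]
contact_force: [0.7, 0.3, -0.2]
finger_gap: 0.0001
```

Run:
```python
from h import *
snap("scene",300,170,80,75,8,"pics/s1.png")
im=cam("top")["color"]; cv2.imwrite("pics/s2.png",cv2.resize(im[120:220,105:225],None,fx=6,fy=6,interpolation=0))
ctgt(-.033,.022,.026)
```

```text
[0.4896 0.2035 0.1008] F [-0.12 -0.42 -0.41] Faxis 0.3733330169166885
shift cm [-0.2   3.4   0.48] turn [-0.1  0.1  0.1] | pos [0.4902 0.2037 0.1011] F [ 0.5  0.7 -0. ] q [ 0.21 -0.03  2.03 -0.09  0.89 -1.23] t 13.72
```

View pics/s1.png

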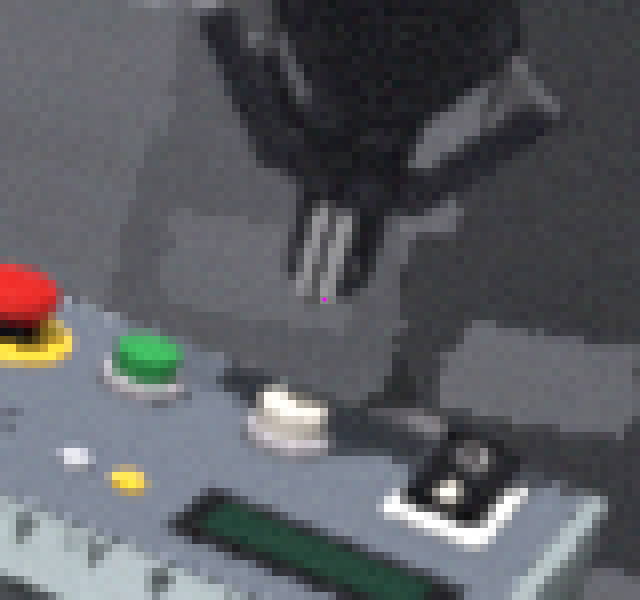

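View pics/s2.png

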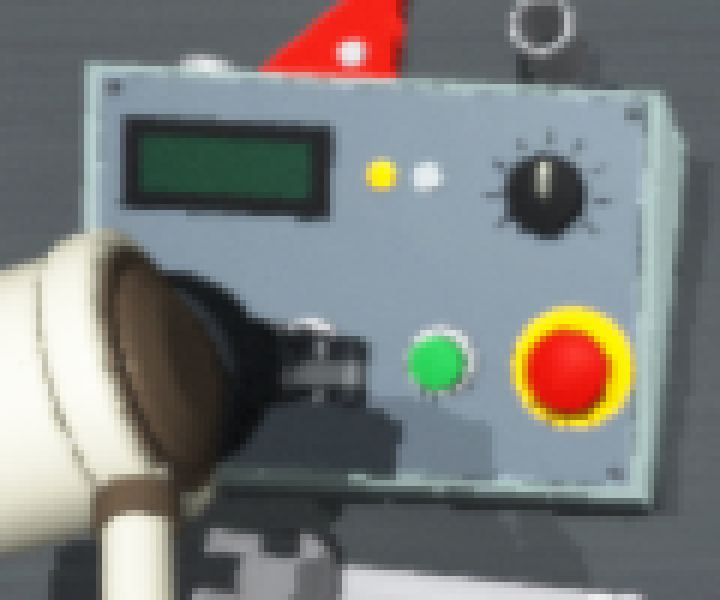

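The rocker is over: its barred half at crop (450,490) now slopes down up-slope. Next is the gas-test button.

Emit:
carry_out([
  {"x": -0.2,"y": 0.5,"z": 0.4,"ax": 0,"ay": 0,"az": 0,"gripper": 1},
  {"x": -0.2,"y": 2,"z": 0.4,"ax": 0,"ay": 0,"az": 0,"gripper": 1},
  {"x": -0.2,"y": 3.2,"z": 0.4,"ax": 0,"ay": 0,"az": 0,"gripper": 1},
  {"x": -0.2,"y": 3.2,"z": 0.4,"ax": 0,"ay": 0,"az": 0,"gripper": 1},
  {"x": -0.2,"y": 3.2,"z": 0.4,"ax": 0,"ay": 0,"az": 0,"gripper": 1},
])

```text
time: 14.35
tool_pos: [0.495, 0.2008, 0.0696]
ee_rot: [0.582, 0.539, -0.413, -0.447]
contact_force: [0.7, 0.2, -0.2]
finger_gap: -0.0005
```

Run:
```python
from h import *
snap("scene",300,180,75,60,10,"pics/s3.png")
ctgt(-.033,.022,.016)
```

```text
[0.4952 0.2008 0.07  ] F [0.13 0.51 0.17] Faxis -0.1447875743365519
shift cm [0.05 1.25 0.18] turn [ 0.  -0.   0.1] | pos [0.4952 0.2008 0.07  ] F [0.1 0.5 0.2] q [ 0.2   0.03  2.05 -0.1   0.82 -1.23] t 14.4
```

View pics/s3.png

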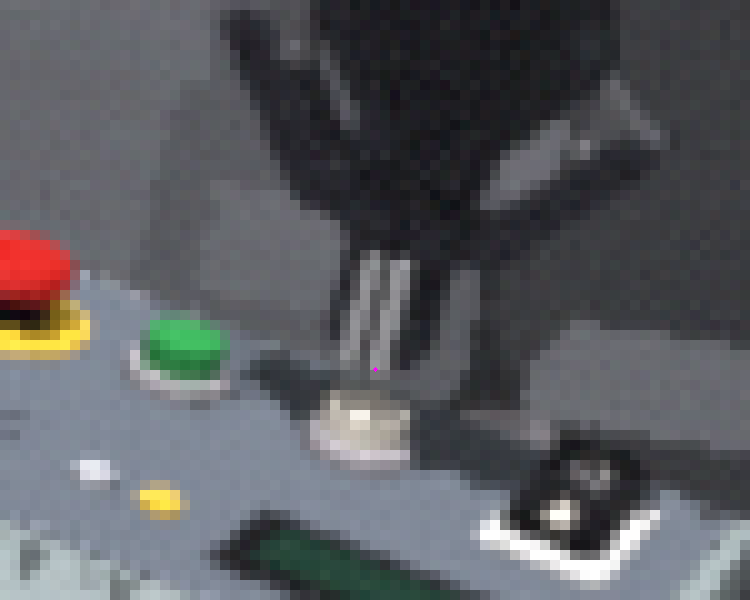

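The tip sits squarely above the white cap, and the neighbouring buttons are clear.

Emit:
carry_out([
  {"x": 0,"y": 0.4,"z": 0.1,"ax": 0,"ay": 0,"az": 0,"gripper": 1},
  {"x": 0,"y": 0.8,"z": 0.1,"ax": 0,"ay": 0,"az": 0,"gripper": 1},
  {"x": 0,"y": 1.2,"z": 0.1,"ax": 0,"ay": 0,"az": 0,"gripper": 1},
  {"x": 0,"y": 1.5,"z": 0.1,"ax": 0,"ay": 0,"az": 0,"gripper": 1},
  {"x": 0,"y": 1.5,"z": 0.1,"ax": 0,"ay": 0,"az": 0,"gripper": 1},
])

```text
time: 15.02
tool_pos: [0.4978, 0.2006, 0.0549]
ee_rot: [0.582, 0.539, -0.413, -0.447]
contact_force: [-2.2, -0.6, 3.1]
finger_gap: -0.0004
```

Run:
```python
from h import *
snap("scene",300,180,75,60,10,"pics/s4.png")
ctgt(-.033,.022,.010)
```

```text
[0.4978 0.2006 0.055 ] F [-1.99 -0.37  3.24] Faxis -3.633077256681129
shift cm [0.06 0.34 0.04] turn [-0.  -0.   0.1] | pos [0.4978 0.2006 0.055 ] F [-2.  -0.4  3.2] q [ 0.2   0.06  2.05 -0.1   0.79 -1.23] t 15.07
```

Emit:
carry_out([
  {"x": 0,"y": 0.15,"z": 0,"ax": 0,"ay": 0,"az": 0,"gripper": 1},
  {"x": 0,"y": 0.3,"z": 0,"ax": 0,"ay": 0,"az": 0,"gripper": 1},
  {"x": 0,"y": 0.4,"z": 0,"ax": 0,"ay": 0,"az": 0,"gripper": 1},
  {"x": 0,"y": 0.4,"z": 0,"ax": 0,"ay": 0,"az": 0,"gripper": 1},
])

```text
time: 15.58
tool_pos: [0.4986, 0.2006, 0.0522]
ee_rot: [0.582, 0.539, -0.414, -0.447]
contact_force: [-11.3, -1.7, 17.8]
finger_gap: 0.0003
```

Run:
```python
from h import *
snap("scene",300,180,75,60,10,"pics/s5.png")
ctgt(-.033,.022,.010)
```

```text
[0.4986 0.2005 0.0522] F [-11.48  -1.41  16.88] Faxis -19.235237246841724
shift cm [0.06 0.05 0.05] turn [-0.  0.  0.] | pos [0.4986 0.2005 0.0522] F [-11.5  -1.4  16.9] q [ 0.2   0.07  2.05 -0.1   0.78 -1.23] t 15.62
```

Run:
```python
from h import *
snap("scene",300,180,75,60,10,"pics/s6.png")
cv2.imwrite("pics/s7.png",cam("scene")["color"])
ctgt(-.033,.022,.010)
```

```text
[0.4986 0.2005 0.0522] F [-11.31  -1.61  17.48] Faxis -19.769634688170157
shift cm [0.05 0.05 0.06] turn [-0.  0.  0.] | pos [0.4987 0.2006 0.0522] F [-11.2  -2.4  16.5] q [ 0.2   0.07  2.05 -0.1   0.78 -1.23] t 15.72
```

View pics/s6.png

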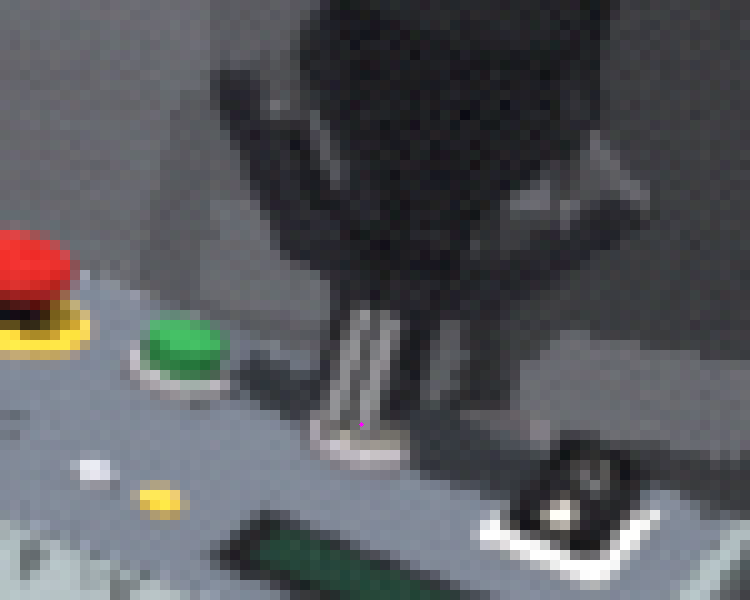

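View pics/s7.png

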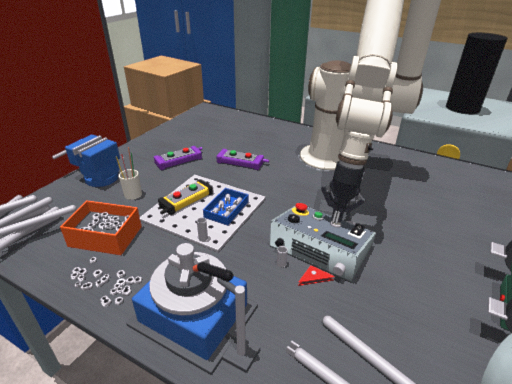

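The white cap is down near its collar with a steady 19–20 N on it, the rocker is on, and everything else is in place. I'll hand in.

```bash
python3 -c "
from workcell import ctrl
print(ctrl.close_job()); s=ctrl.sense(); print(s['tool_pos'],s['contact_force'],s['time'])"
```

```text
the job is handed in; nothing more can be done
None
the job is handed in; nothing more can be done
```

I pressed the three controls in the order asked and handed the job in at about 15.7 s, with the arm still holding the gas-test button down.

- **Green start button on the yellow transmitter:** It was pressed to its stop at about 11.5 N after roughly 6 mm of travel. In the pictures afterwards the button was out again and the transmitter had not visibly moved.
- **Mains rocker:** It was pressed over to its end stop at about 18 N. The picture shows the white-barred half tipped to the on side.
- **Gas-test button:** It is held at its stop with a steady 19–20 N, the cap close to its collar.
- **Everything else:** I saw no other button pressed and nothing else on the bench moved in the last scene picture. The wrench and the underside of the far objects were not checked closely.

**One disagreement:** The reported tool point lies about 28 mm beyond the real ends of the shut fingers. Both the camera picture and the first contact showed this. I corrected for it, and the corrected tip matched the pictures at the rocker and at the gas-test button.

The joint travels themselves cannot be read. "Pressed" and "on" are judged from the force, the distance moved and the pictures.

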